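# Clear the surface plate and draw out the gauge arm

### The arm

A 6-joint arm with a two-finger parallel gripper is mounted at the origin on a cart in front of the work surface, level with it; the furniture and walls round the work are solid. World frame = base frame: x ahead of the robot, y to its left, z up, the work surface at z = 0. Lengths are in m, angles in rad, forces in N, time in s.
With the tool pointing down it reaches from about 0.3 to 0.775 m from the base axis. Payload 14.6 kg.
Tool frame: the origin (TCP) lies at the very end of the fingers, on their centre line; the grasp point (between the pads) lies ctrl.tcp_to_grasp behind it (ctrl.tcp_to_grasp is the distance from the TCP to the grasp point, in m); x points along the fingers, y is the direction in which the jaws open and shut, and the axes are right-handed (so a half turn about x gives the same grasp; the last joint's range is limited). The gripper opens to 94 mm and grips with 3 to 60 N. Pads are 16 mm wide; open, the fingers measure 119 mm over their backs; the gripper's body (75 mm by 177 mm) begins 78 mm behind the grasp point.
Start: joints at [1.182, 0.3, 1.521, -0, 1.321, -0.067], TCP at [0.174, 0.522, 0.205] pointing down, gripper open.
Joint ranges: [-3.03, 3.03], [-0.79, 2.21], [0.23, 2.52], [-1.04, 4.18], [0, 3.07], [-2.55, 2.55]. Speed limits (rad/s): [2.22, 2.22, 2.57, 3.14, 3.14, 3.14].

### API

Orientations are given as [roll, pitch, yaw] about the fixed x, y, z axes, in that order (R = Rz(yaw) Ry(pitch) Rx(roll)).
In Python, from station import ctrl gives the robot as it stands.
- The arm moves only by the tool play_rows, never from a script. Its argument "increments" is a list that holds one entry, the list of rows, each a list of 5 numbers: the closure in counts, from 0 (fully open) to 255 (shut), then the shift along the tool's x, y, z in cm, then the turn about the tool's x in degrees. A call has 1 to 12 rows; each row shifts and turns the commanded pose from where the row before left it, along the tool's axes as they then stand; what a row does not reach is not made up. A row lasts 1/12 s, in which the tool goes at most 41.7 mm and 7.16 degrees, less where a joint would pass 70% of its speed; a pose out of reach is approached as far as the arm can. A call is refused whole if a number of a shift passes 4.17 or a number of a turn 7.16, either way. A call with a gripper value outside its range is refused whole. The fingers move at their own pace and stop on an object; "newtons" is the grip in N (left out, the last holds). Time passes only in rows, so rows that do not move let the fingers close. It gives the time, the measured TCP pose, the force and the opening at its end, in the units of the state.
- ctrl.get_obs(): the state, without advancing time (a new reading comes with each control period).
- ctrl.camera(name): name is "scene" or "top" or "wrist"; returns the picture (400x640x3 uint8, red, green, blue); there is no depth.
- ctrl.calibration(name): a dict with "fx", "fy", "cx", "cy" (pixels), "k1" (the pictures are not rectified: a ray, as slopes to the right and down, at radius r is drawn at 1 + k1 r^2 times it, then the intrinsics apply), "rvec" (rotation vector, rad) and "tvec" (3), from world to camera coordinates, as OpenCV has them; the wrist camera has in their place "T_tool_cam" (4x4, takes a point from camera to tool coordinates, whose origin is the TCP and whose axes are the tool frame's). Camera axes: x right, y down, z forward; pixel columns grow to the right and rows downward; lengths in m; the calibration is good to about 2 mm. A picture is of the moment at which its call begins: read the wrist's pose just before it. calibration takes no time and is no camera call.
- ctrl.hand_in(): hands the job in, once; it reports no verdict.
The state is a dict: "time_s": time; "qpos": joint angles; "joint_vel": joint speeds; "tau": joint torques, N m; "ee_pos": TCP position; "eef_rot": TCP orientation; "force": force on the tool from outside, world axes, zero at the start; "moment": the same for the moment, N m; "grip_width": finger opening in m.
Only numpy, scipy, OpenCV 4.12 (cv2) and the standard library are available. Lean on these libraries where they do the work, as an engineer would, in place of code of your own. Each camera call takes 0.05 s, during which the arm holds its last target.

### The job

The dial gauge is to be zeroed on the bare surface plate. Take the scraper block by its grip and wipe the four loose metal turnings off the plate into the trough along its front, using the block and not the fingers, then stand the block back on the bench, clear of the gauge stand. Then squeeze the lock button into the grip of the gauge arm, draw the arm out to its 100 mm mark and finish while still holding it there, because a spring pulls it home as soon as it is let go; leave the other things on the bench where they are.

Things in the scene. Friction and masses are not known exactly. Their poses are not given: they have to be found in the camera images.
- gauge_stand: fixed gauge stand: black granite plate 180 (x) x 380 (y) mm, top 30 mm above the bench, front edge at x = -90 mm. Origin: centre of the underside, z up. A post at y = +130 mm carries a fixed tube along y, axis at x = 0, z = 100 mm, from its mouth at y = +20 mm to y = +196 mm; a roller pin on its mouth reaches z = 127 mm. The telescoping bar slides out along -y.
- trough (a point): middle of the floor of the open steel trough along the plate's front edge, axes those of gauge_stand (at x = -121, y = 0, z = 3 mm in it): inside 61 mm wide (x) and 356 mm long (y), rim 18 mm above the bench
- wipe_area (a point): middle of the part of the plate where the turnings lie, on the plate's top, axes those of gauge_stand (at x = 0, y = -138, z = 30 mm in it): they lie within 48 mm of it in x and 36 mm in y; nothing else stands there, and the dial's nearest side is 64 mm away in +y
- gauge_arm (a joint): how far the telescoping bar is drawn out (m): 0 = home, locked; grows along -y of gauge_stand; end stop 0.135. Bar 21 mm square with a scale: a short line every 10 mm, a longer one every 50 mm, the 100 mm line right across, read at the tube's mouth: 0.100 is the 100 mm mark. A spring pulls home with 4 N at 0, 6 N at 0.100; friction under 1 N.
- lock_button (a joint): how far the lock button is pressed into the grip (m): 0 = out, locked; 0.0074 = fully in. Steel button 16 mm across, standing 7 mm out of the grip's -x face (towards the robot); pressed along +x against 3 to 6 N. Pressed flush with the grip it frees the latch; needed only for the first 15 mm of travel. The latch snaps in again when the arm runs home.
- grip_center (a point): middle of the pinch on the grey grip block at the bar's outer end; axes those of gauge_stand. The block is 30 (x) x 44 (y) x 50 mm high and spans x = -15 to +15, y = -22 to +22, z = -30 to +20 mm about this point, 110 mm above the bench; the button is level with it. Pinched across x from above, one finger on the button, it presses the button in. Beyond it a dial 41 mm across (centre y = -49, z = -10 mm), its stylus hanging to just above the plate.
- button_face (a point): centre of the lock button's outer face; moves with the button
- scraper: loose scraper block standing on its sole: sole and back 30 (x) x 95 (y) x 22 mm high, on top a black grip 24 (x) x 64 (y) mm from 22 to 62 mm above the sole; 0.2 kg. Origin: centre of the underside of the sole, z up. Its broad 95 mm face wipes along its own x (the two broad faces are alike).
- chip_1: curled metal turning 17 x 9 x 9 mm lying loose on the plate, 10 g; origin at the centre of its underside, x along the curl
- chip_2: curled metal turning 20 x 8 x 8 mm, like chip_1
- chip_3: curled metal turning 15 x 10 x 10 mm, like chip_1
- chip_4: curled metal turning 18 x 8 x 8 mm, like chip_1
- flange: bystander: steel blank flange, 70 mm disc 13 mm thick, loose on the bench; origin at the centre of its underside
- gasket_pack: bystander: stack of copper gaskets, 49 mm across, 10 mm high, loose on the bench; origin at the centre of its underside
- pipe_clamp: bystander: aluminium pipe clamp with wing nut, 57 x 88 x 17 mm, loose on the bench; origin at the centre of its underside
- petri_dish: bystander: petri dish 92 mm across, 15 mm high, loose on the bench; origin at the centre of its underside

How it is judged:
On the way, in this order (a step that is already met when the one before it is completed fails the run):
1. all four turnings lie in the trough, the scraper block still in the fingers (x of chip_1 in the frame of gauge_stand between -0.155 and -0.084 m and z of each of chip_1, chip_2, chip_3, chip_4 in the frame of gauge_stand below 0.028 m and y of chip_1 in the frame of gauge_stand between -0.182 and 0.182 m and x of chip_2 in the frame of gauge_stand between -0.155 and -0.084 m and y of chip_2 in the frame of gauge_stand between -0.182 and 0.182 m and x of chip_3 in the frame of gauge_stand between -0.155 and -0.084 m and y of chip_3 in the frame of gauge_stand between -0.182 and 0.182 m and x of chip_4 in the frame of gauge_stand between -0.155 and -0.084 m and y of chip_4 in the frame of gauge_stand between -0.182 and 0.182 m and contact force between the fingers and scraper above 1 N and value of joint gauge_arm below 0.006 m), for 0.1 s.
2. the scraper block stands on the bench, let go, clear of the stand (contact force between the fingers and scraper below 0.2 N and height (world z) of scraper below 0.006 m and angle between scraper's own z axis and vertical below 0.12 rad and linear speed of scraper below 0.03 m/s and contact force between scraper and gauge_stand below 0.2 N and value of joint gauge_arm below 0.006 m), for 0.2 s.
3. the lock button is squeezed in while the arm is still home (value of joint lock_button above 0.005 m and contact force between the fingers and gauge_arm above 1 N and value of joint gauge_arm below 0.01 m), for 0.05 s.
At the end, for the whole second after the job is handed in: The arm stands at 100 mm +-3 mm, still, held by the fingers on its grip (over 2 N); the scraper block stands upright on the bench, released and not touching the stand; all four turnings lie in the trough (value of joint gauge_arm between 0.097 and 0.103 m and velocity of joint gauge_arm between -0.01 and 0.01 m/s and contact force between the fingers and gauge_arm above 2 N and contact force between the fingers and scraper below 0.2 N and height (world z) of scraper below 0.006 m and angle between scraper's own z axis and vertical below 0.12 rad and linear speed of scraper below 0.03 m/s and contact force between scraper and gauge_stand below 0.2 N and x of chip_1 in the frame of gauge_stand between -0.155 and -0.084 m and z of each of chip_1, chip_2, chip_3, chip_4 in the frame of gauge_stand below 0.028 m and y of chip_1 in the frame of gauge_stand between -0.182 and 0.182 m and x of chip_2 in the frame of gauge_stand between -0.155 and -0.084 m and y of chip_2 in the frame of gauge_stand between -0.182 and 0.182 m and x of chip_3 in the frame of gauge_stand between -0.155 and -0.084 m and y of chip_3 in the frame of gauge_stand between -0.182 and 0.182 m and x of chip_4 in the frame of gauge_stand between -0.155 and -0.084 m and y of chip_4 in the frame of gauge_stand between -0.182 and 0.182 m); the arm keeps its last pose, push and grip.
It fails at once if a turning is pushed or picked with the fingers instead of the block (contact force between the fingers and chip_1 above 1 N or contact force between the fingers and chip_2 above 1 N or contact force between the fingers and chip_3 above 1 N or contact force between the fingers and chip_4 above 1 N).
It fails at once if a bystander is shoved more than 25 mm (distance of any of flange, gasket_pack, pipe_clamp, petri_dish from where it was at the start of the episode above 0.025 m).
It also fails if it takes over 59 s, if anything falls off the work surface, if the arm or the gripper's body presses on something with over 40 N, if the wrist force passes 120 N, or if a joint passes its speed limit or range.

## Working session

There is one attempt and no reset: what is moved stays moved. The work goes in short steps, Python scripts to look and compute and a tool call to move; the robot and the scene stay as the last step left them, time stands still between calls to the robot, and variables do not carry over. Pictures are saved under pics/ and viewed, and the job is handed in when it is done.

Besides the shell and the picture viewer there is one more tool, called after ">>>" as name(argument=value, ...), one argument or row to a line, values as JSON. play_rows: Moves the arm, as the interface text tells. Its arguments: {"type":"object","properties":{"increments":{"type":"array"},"newtons":{"type":"number"}},"required":["increments"]}

```bash
ls; mkdir -p pics
cat > h.py <<'E'
import numpy as np, cv2
from station import ctrl
def cal(n):
    c=ctrl.calibration(n); return c
def pose(o):
    from scipy.spatial.transform import Rotation as R
    T=np.eye(4); T[:3,:3]=R.from_euler('xyz',o['eef_rot']).as_matrix(); T[:3,3]=o['ee_pos']; return T
def ray(n,px,T=None):
    c=cal(n); d=np.array([(px[0]-c['cx'])/c['fx'],(px[1]-c['cy'])/c['fy']]); u=d.copy()
    for _ in range(20): u=d/(1+c['k1']*(u@u))
    v=np.array([u[0],u[1],1.])
    if n=='wrist':
        M=T@np.array(c['T_tool_cam']); return M[:3,3],M[:3,:3]@v
    Rm=cv2.Rodrigues(np.array(c['rvec'],float))[0]; t=np.array(c['tvec'],float).ravel()
    return -Rm.T@t, Rm.T@v
def onz(n,px,z,T=None):
    o,d=ray(n,px,T); return o+d*(z-o[2])/d[2]
def proj(n,p,T=None):
    c=cal(n)
    if n=='wrist':
        M=np.linalg.inv(T@np.array(c['T_tool_cam'])); q=M[:3,:3]@p+M[:3,3]
    else: q=cv2.Rodrigues(np.array(c['rvec'],float))[0]@p+np.array(c['tvec'],float).ravel()
    u=q[:2]/q[2]; u=u*(1+c['k1']*(u@u)); return np.array([u[0]*c['fx']+c['cx'],u[1]*c['fy']+c['cy']])
def snap(n,f):
    o=ctrl.get_obs(); im=ctrl.camera(n); cv2.imwrite('pics/'+f,im[:,:,::-1]); return o,im
E
python3 - <<'E'
from h import *
for n in('scene','top','wrist'):
    o,im=snap(n,n+'0.png'); print(n,cal(n))
print(o, ctrl.tcp_to_grasp)
E
```

```text
pics
scene {'fx': 366.01897528540286, 'fy': 366.01897528540286, 'cx': 322.2470669868079, 'cy': 197.24334817813158, 'k1': -0.016456428454069364, 'rvec': array([ 2.31198507, -0.60757826,  0.22238163]), 'tvec': array([-0.45779668,  0.18697272,  0.81578988])}
top {'fx': 430.4084912595997, 'fy': 430.4084912595997, 'cx': 315.6466627506386, 'cy': 206.1655113598217, 'k1': -0.11206755744275025, 'rvec': array([ 2.19114598, -2.19030333,  0.08049491]), 'tvec': array([-0.10612163,  0.49210731,  1.11111796])}
wrist {'fx': 278.6818972013578, 'fy': 278.6818972013578, 'cx': 319.06239181590234, 'cy': 199.0395576747174, 'k1': 0.012034242628378222, 'T_tool_cam': array([[-3.88258832e-04, -2.88792156e-01,  9.57391738e-01,
        -1.78381679e-01],
       [ 9.99999924e-01, -1.48109767e-04,  3.60861546e-04,
         6.86894485e-04],
       [ 3.75850833e-05,  9.57391805e-01,  2.88792192e-01,
        -8.54146754e-02],
       [ 0.00000000e+00,  0.00000000e+00,  0.00000000e+00,
         1.00000000e+00]])}
{'time_s': 0.1, 'qpos': array([ 1.18242613e+00,  3.00417460e-01,  1.52150780e+00, -7.70201873e-06,
        1.32065709e+00, -6.66017419e-02]), 'joint_vel': array([ 0.00165802,  0.00022732, -0.00068398, -0.00077934, -0.00071786,
       -0.00130417]), 'tau': array([-5.85436319e-04, -5.32649982e+01, -3.53284371e+01,  7.08386209e-02,
        2.34750914e-02, -7.80344681e-05]), 'ee_pos': array([0.17385672, 0.52156673, 0.20494674]), 'eef_rot': array([-1.62986013,  1.5698066 , -1.95162668]), 'force': array([-0.04215571, -0.20372209,  0.60318747]), 'moment': array([ 0.00976626,  0.03304373, -0.0178046 ]), 'grip_width': 0.09425841450765783} 0.0188
```

View pics/scene0.png

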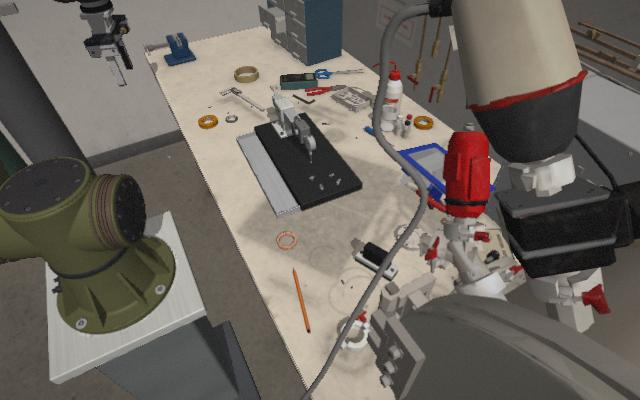

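View pics/top0.png

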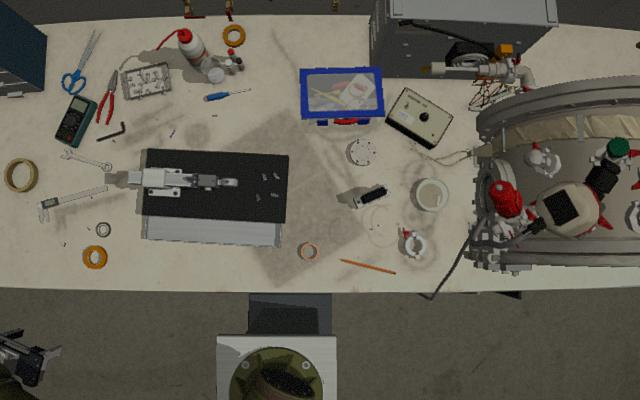

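View pics/wrist0.png

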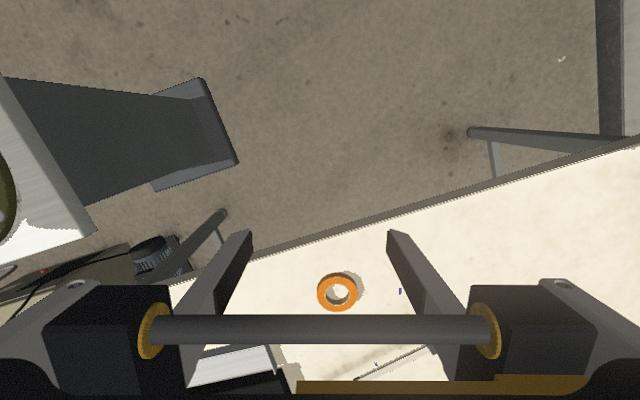

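Top view: plate about (143–288,150–222), trough below it, chips near (270,190), scraper near (372,196), dial grip near (228,182). I'll enlarge it next.

Run:
```python
from h import *
im=cv2.imread('pics/top0.png')
a=cv2.resize(im[140:250,130:300],None,fx=4.6,fy=4.6,interpolation=cv2.INTER_CUBIC);cv2.imwrite('pics/a.png',a)
b=cv2.resize(im[120:260,290:430],None,fx=4.2,fy=4.2,interpolation=cv2.INTER_CUBIC);cv2.imwrite('pics/b.png',b)
for p in [(147,150),(288,155),(286,222),(141,216)]: print(p,onz('top',p,.03).round(3))
```

```text
(147, 150) [0.641 0.343 0.03 ]
(288, 155) [ 0.625 -0.034  0.03 ]
(286, 222) [ 0.45  -0.029  0.03 ]
(141, 216) [0.465 0.353 0.03 ]
```

View pics/a.png

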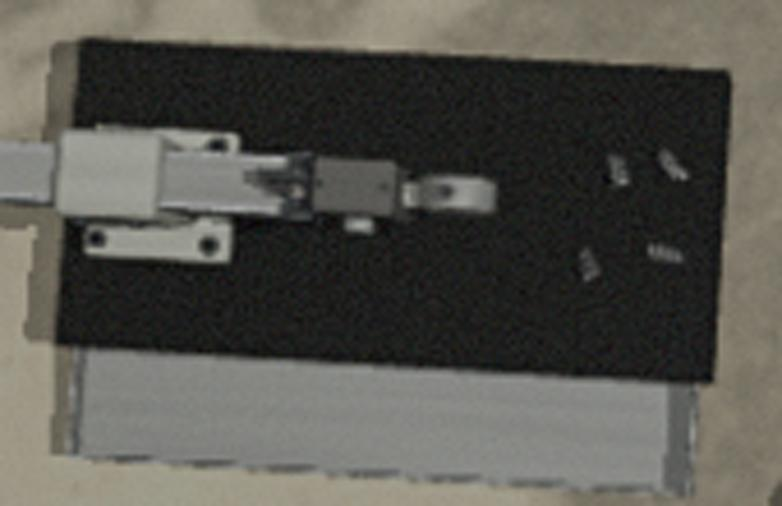

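View pics/b.png

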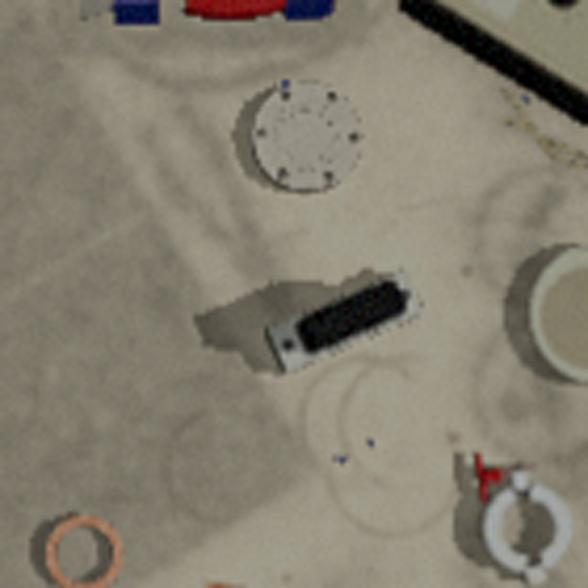

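Run:
```python
from h import *
f=lambda X,Y:((X+.5)/4.6-.5+130,(Y+.5)/4.6-.5+140)
C=[onz('top',f(*p),.03)[:2] for p in [(78,40),(730,72),(712,382),(57,343)]]
print(np.round(C,4)); 
print([np.linalg.norm(C[i]-C[(i+1)%4]).round(4) for i in range(4)])
c=np.mean(C,0)
loc=np.array([[.09,.19],[.09,-.19],[-.09,-.19],[-.09,.19]])
A=np.array(C)-c; H=loc.T@A; th=np.arctan2(H[0,1]-H[1,0],H[0,0]+H[1,1])
print('stand',c,th,np.degrees(th))
R=np.array([[np.cos(th),-np.sin(th)],[np.sin(th),np.cos(th)]])
print('resid mm',((A-loc@R.T)*1000).round(1))
np.savez('stand.npz',c=c,th=th)
for n,p,z in [('chip',(619,170),.036),('chip',(673,164),.036),('chip',(589,264),.036),('chip',(666,253),.036),('griptop',(354,187),.13),('button',(360,228),.11),('dialend',(496,195),.1)]:
    w=onz('top',f(*p),z)[:2]; print(n,w.round(4),(R.T@(w-c)*1000).round(1))
g=lambda X,Y:((X+.5)/4.2-.5+290,(Y+.5)/4.2-.5+120)
# black grip mask
im=cv2.imread('pics/top0.png').max(2)
m=(im<50).astype(np.uint8); m[:170]=0;m[225:]=0;m[:,:350]=0;m[:,395:]=0
n,l,s,cc=cv2.connectedComponentsWithStats(m); print(s)
i=1+np.argmax(s[1:,4]); ys,xs=np.where(l==i)
P=np.array([onz('top',(x,y),.062)[:2] for x,y in zip(xs,ys)])
r=cv2.minAreaRect((P*1000).astype(np.float32)); print('grip rect',r)
S=[onz('top',g(*p),.022)[:2] for p in [(285,373),(268,328),(418,305),(402,270)]]; print('sole', np.round(S,4))
for n,q in [('flange',(305,136)),('gasket',(82,552)),('petri',(595,313)),('clamp',(525,527))]: print(n,onz('top',g(*q),.01)[:2].round(3))
```

```text
[[ 0.6452  0.344 ]
 [ 0.6246 -0.0343]
 [ 0.4485 -0.0251]
 [ 0.4699  0.3507]]
[np.float64(0.3789), np.float64(0.1763), np.float64(0.3764), np.float64(0.1755)]
stand [0.54706644 0.15881527] -0.05380186550320037 -3.082619823263878
resid mm [[-1.9  0.3]
 [-2.1  1.4]
 [ 1.5  1. ]
 [ 2.5 -2.7]]
chip [0.5677 0.0276] [  27.6 -129.9]
chip [ 0.571  -0.0029] [  32.6 -160.1]
chip [0.5145 0.044 ] [ -26.3 -116.4]
chip [0.5207 0.0007] [ -17.8 -159.3]
griptop [0.5462 0.1545] [-0.6 -4.3]
button [0.527  0.1559] [-19.9  -4. ]
dialend [0.5456 0.0857] [  2.5 -73.1]
[[     0      0    640    400 255790]
 [   361    187     25     17    208]
 [   358    201      1      2      2]]
grip rect ((518.4451904296875, -250.79888916015625), (21.04511260986328, 65.23136138916016), 23.899179458618164)
sole [[ 0.4859 -0.2152]
 [ 0.514  -0.2047]
 [ 0.5286 -0.2989]
 [ 0.5506 -0.2891]]
flange [ 0.638 -0.23 ]
gasket [ 0.375 -0.089]
petri [ 0.525 -0.415]
clamp [ 0.39  -0.368]
```

```bash
cat >> h.py <<'E'
_s=None
def stand():
    d=np.load('stand.npz'); th=float(d['th']); R=np.array([[np.cos(th),-np.sin(th)],[np.sin(th),np.cos(th)]]); return d['c'],th,R
def s2w(x,y):
    c,th,R=stand(); return R@np.array([x,y])+c
def w2s(p):
    c,th,R=stand(); return R.T@(np.asarray(p)[:2]-c)
def goal(x,y,z,jaw):  # jaw dir angle (deg) in world, modulo 180
    o=ctrl.get_obs(); T=pose(o); R=T[:3,:3]
    d=R.T@(np.array([x,y,z])-T[:3,3])*100
    a=np.degrees(np.arctan2(R[1,1],R[0,1]))
    da=(jaw-a+90)%180-90   # world yaw; turn about tool x (down) is negative
    print('t',round(o['time_s'],2),'ee',T[:3,3].round(4),'jaw',round(a,2),'down',R[:,0].round(3),'w',round(o['grip_width'],4),'F',o['force'].round(1),'q6',o['qpos'][5].round(2))
    print('tool shift cm',d.round(2),'tool x turn',round(-da,2),'(turn first? shifts rotate)')
E
python3 -c "
from h import *
goal(.519,-.2515,.205,24.5)
print(pose(ctrl.get_obs()).round(3))"
```

```text
t 0.15 ee [0.1739 0.5216 0.205 ] jaw 71.56 down [-0.    -0.001 -1.   ] w 0.094 F [-0.3 -0.1  0.9] q6 -0.07
tool shift cm [ 6.000e-02 -6.242e+01  5.719e+01] tool x turn 47.06 (turn first? shifts rotate)
[[-0.     0.316  0.949  0.174]
 [-0.001  0.949 -0.316  0.522]
 [-1.    -0.001 -0.     0.205]
 [ 0.     0.     0.     1.   ]]
```

>>> play_rows(
  increments=[
    [[0,0,-2.6,2.38,0],[0,0,-2.6,2.38,0],[0,0,-2.6,2.38,0],[0,0,-2.6,2.38,0],[0,0,-2.6,2.38,0],[0,0,-2.6,2.38,0],[0,0,-2.6,2.38,0],[0,0,-2.6,2.38,0],[0,0,-2.6,2.38,0],[0,0,-2.6,2.38,0],[0,0,-2.6,2.38,0],[0,0,-2.6,2.38,0]],
  ],
)

```text
time_s: 1.15
ee_pos: [0.3464, 0.1338, 0.2055]
eef_rot: [0.721, 1.57, 0.399]
force: [0.7, 0.8, -0.5]
grip_width: 0.094
```

>>> play_rows(
  increments=[
    [[0,0,-2.6,2.38,0],[0,0,-2.6,2.38,0],[0,0,-2.6,2.38,0],[0,0,-2.6,2.38,0],[0,0,-2.6,2.38,0],[0,0,-2.6,2.38,0],[0,0,-2.6,2.38,0],[0,0,-2.6,2.38,0],[0,0,-2.6,2.38,0],[0,0,-2.6,2.38,0],[0,0,-2.6,2.38,0],[0,0,-2.6,2.38,0]],
  ],
)

```text
time_s: 2.15
ee_pos: [0.5188, -0.2526, 0.2052]
eef_rot: [2.868, 1.57, 2.546]
force: [0.0, 0.8, 0.1]
grip_width: 0.0939
```

>>> play_rows(
  increments=[
    [[0,0,0,0,6.7],[0,0,0,0,6.7],[0,0,0,0,6.7],[0,0,0,0,6.7],[0,0,0,0,6.7],[0,0,0,0,6.7],[0,0,0,0,6.7],[0,0,0,0,0]],
  ],
)

```text
time_s: 2.82
ee_pos: [0.5184, -0.2508, 0.2052]
eef_rot: [-2.576, 1.57, 2.561]
force: [0.5, -0.1, -0.4]
grip_width: 0.0937
```

Run:
```python
from h import *
goal(.519,-.2515,.105,24.5)
o,im=snap('wrist','w1.png')
```

```text
t 2.82 ee [ 0.5184 -0.2508  0.2052] jaw 24.34 down [-0.  0. -1.] w 0.0937 F [ 0.5 -0.1 -0.4] q6 -0.94
tool shift cm [10.02  0.03  0.09] tool x turn -0.16 (turn first? shifts rotate)
```

View pics/w1.png

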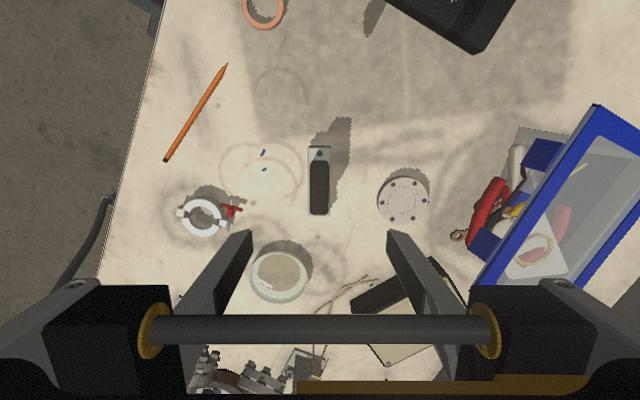

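The grip shows upright in the wrist view, black area about x 310–329, y 160–215, aligned with the tool.

Run:
```python
from h import *
T=pose(ctrl.get_obs()); im=cv2.imread('pics/w1.png').max(2)
m=(im<60).astype(np.uint8); m[:140]=0;m[225:]=0;m[:,:300]=0;m[:,340:]=0
n,l,s,c=cv2.connectedComponentsWithStats(m); i=1+np.argmax(s[1:,4]); print(s[i])
x,y,w,h,_=s[i]
for p in [(x,y),(x+w,y),(x,y+h),(x+w,y+h)]: print(p,onz('wrist',p,.062,T).round(4))
print(proj('wrist',np.array([.519,-.2515,.062]),T), np.mean([onz('wrist',p,.062,T) for p in [(x,y),(x+w,y),(x,y+h),(x+w,y+h)]],0))
```

```text
[310 161  19  50 274]
(np.int32(310), np.int32(161)) [ 0.4942 -0.2237  0.062 ]
(np.int32(329), np.int32(161)) [ 0.5142 -0.2145  0.062 ]
(np.int32(310), np.int32(211)) [ 0.5193 -0.2795  0.062 ]
(np.int32(329), np.int32(211)) [ 0.5404 -0.2698  0.062 ]
[319.37246048 190.75992055] [ 0.51702688 -0.24686488  0.062     ]
```

>>> play_rows(
  increments=[
    [[0,3,0,0,0],[0,3,0,0,0],[0,3,0,0,0],[0,3,0,0,0],[0,3,0,0,0],[0,2.7,0,0,0],[0,0,0,0,0],[255,0,0,0,0],[255,0,0,0,0],[255,0,0,0,0],[255,0,0,0,0],[255,0,0,0,0]],
  ],
  newtons=40,
)

```text
time_s: 3.87
ee_pos: [0.519, -0.2511, 0.0297]
eef_rot: [0.626, 1.569, -0.513]
force: [-0.9, -0.7, -0.7]
grip_width: 0.0642
```

>>> play_rows(
  increments=[
    [[255,0,0,0,0],[255,0,0,0,0],[255,0,0,0,0]],
  ],
)

```text
time_s: 4.12
ee_pos: [0.5185, -0.2509, 0.0286]
eef_rot: [0.51, 1.571, -0.63]
force: [0.0, -0.4, 0.1]
grip_width: 0.0443
```

>>> play_rows(
  increments=[
    [[255,0,0,0,0],[255,0,0,0,0],[255,0,0,0,0],[255,0,0,0,0],[255,0,0,0,0]],
  ],
)

```text
time_s: 4.53
ee_pos: [0.5184, -0.2509, 0.0284]
eef_rot: [-2.143, 1.571, 3.0]
force: [-0.5, 0.9, 0.0]
grip_width: 0.0236
```

>>> play_rows(
  increments=[
    [[255,-2,0,0,0],[255,-2,0,0,0],[255,-2,0,0,0],[255,-2,0,0,0],[255,0,0,0,0]],
  ],
)

```text
time_s: 4.95
ee_pos: [0.5198, -0.2516, 0.112]
eef_rot: [0.637, 1.566, -0.503]
force: [0.1, -0.5, -2.2]
grip_width: 0.0239
```

Run:
```python
from h import *
p=s2w(.068,-.138); print(p)
goal(p[0],p[1],.11,-3.1)
p=s2w(-.1,-.138); print(p)
o,im=snap('wrist','w2.png')
o,im=snap('scene','s2.png')
```

```text
[0.60754697 0.01735819]
t 4.95 ee [ 0.5198 -0.2516  0.112 ] jaw 24.67 down [ 0.005 -0.003 -1.   ] w 0.0239 F [ 0.1 -0.5 -2.2] q6 -0.94
tool shift cm [  0.17  19.2  -20.78] tool x turn 27.77 (turn first? shifts rotate)
[0.43979007 0.02639254]
```

View pics/w2.png

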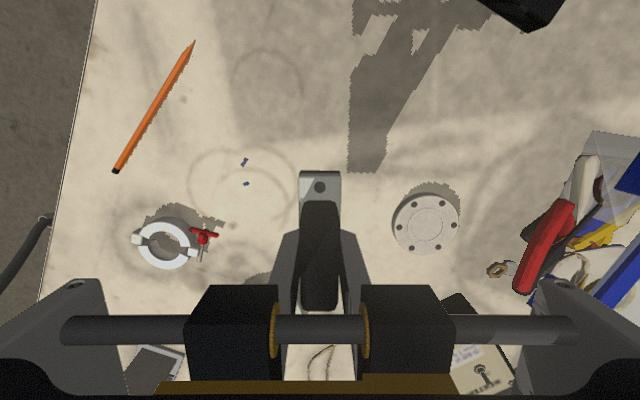

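Run:
```python
from h import *
T=pose(ctrl.get_obs()); print('stand pos mm',w2s(T[:3,3])*1000)
e=onz('wrist',(320,171),.1055,T); print('near end in tool (cm)',(T[:3,:3].T@(e-T[:3,3])*100).round(2))
```

```text
stand pos mm [  -6.60919944 -410.56223847]
near end in tool (cm) [ 0.25  0.06 -5.04]
```

>>> play_rows(
  increments=[
    [[255,0,0,0,7],[255,0,0,0,7],[255,0,0,0,7],[255,0,0,0,6.7],[255,0,0,0,0]],
  ],
)

```text
time_s: 5.47
ee_pos: [0.5178, -0.2504, 0.1064]
eef_rot: [-2.037, 1.568, 2.617]
force: [-0.2, -0.7, -3.1]
grip_width: 0.0237
```

Run:
```python
from h import *
p=s2w(.068,-.138)
goal(p[0],p[1],.11,-3.1)
```

```text
t 5.47 ee [ 0.5178 -0.2504  0.1064] jaw -3.36 down [-0.002  0.001 -1.   ] w 0.0237 F [-0.2 -0.7 -3.1] q6 -0.46
tool shift cm [ -0.34   7.39 -27.26] tool x turn -0.26 (turn first? shifts rotate)
```

>>> play_rows(
  increments=[
    [[255,0,0.92,-3.37,0],[255,0,0.92,-3.37,0],[255,0,0.92,-3.37,0],[255,0,0.92,-3.37,0],[255,0,0.92,-3.37,0],[255,0,0.92,-3.37,0],[255,0,0.92,-3.37,0],[255,0,0.92,-3.37,0],[255,0,0,0,0],[255,0,0,0,0]],
  ],
)

```text
time_s: 6.3
ee_pos: [0.6059, 0.016, 0.1068]
eef_rot: [-1.54, 1.569, 3.126]
force: [0.0, -0.2, -3.2]
grip_width: 0.0233
```

Run:
```python
from h import *
p=s2w(.068,-.141)
goal(p[0],p[1],.062,-3.1)
o,im=snap('wrist','w3.png')
o,im=snap('top','t3.png')
cv2.imwrite('pics/t3.png',cv2.resize(im[130:260,130:330,::-1],None,fx=4,fy=4,interpolation=2))
```

```text
t 6.3 ee [0.6059 0.016  0.1068] jaw -2.67 down [-0.002  0.    -1.   ] w 0.0233 F [ 0.  -0.2 -3.2] q6 0.01
tool shift cm [4.48 0.17 0.16] tool x turn 0.43 (turn first? shifts rotate)
```

View pics/w3.png

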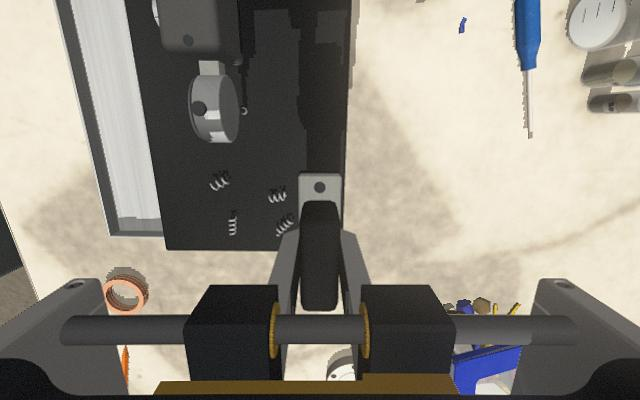

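View pics/t3.png

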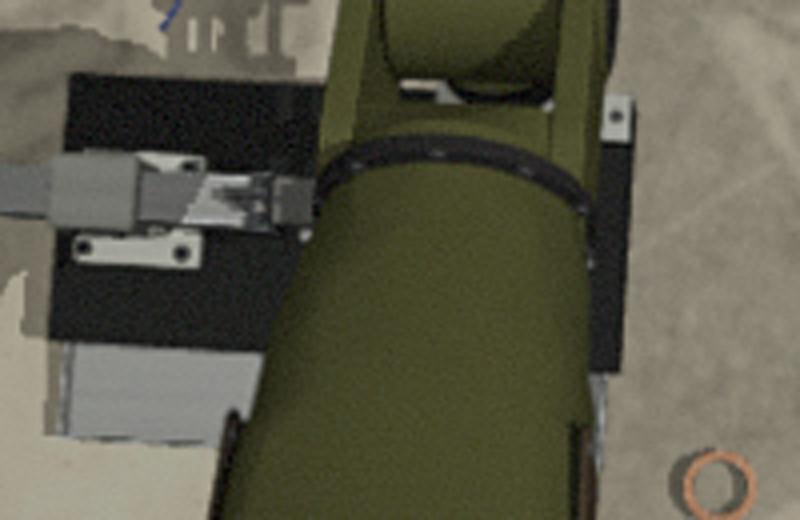

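Wrist view: chips at (220,181), (277,196), (232,224), (284,226), all left of the block (its near end at (320,175)); trough along the left.

Run:
```python
from h import *
T=pose(ctrl.get_obs())
for n,p,z in [('c',(220,181),.035),('c',(277,196),.035),('c',(232,224),.035),('c',(284,226),.035),('edge -x,-y corner',(166,250),.03),('edge -x up',(132,0),.03),('edge+x',(348,60),.03),('dial near',(217,143),.1),('trough corner',(110,235),.018),('blockcorner',(299,200),.098)]: 
    w=onz('wrist',p,z,T); print(n,(w2s(w)*1000).round(1))
```

```text
c [ -25.6 -114.5]
c [  26.2 -128.7]
c [ -18.3 -157.1]
c [  31.8 -159. ]
edge -x,-y corner [ -89.  -187.5]
edge -x up [-81.2  29. ]
edge+x [ 89.3 -12.3]
dial near [ -1.3 -73.8]
trough corner [-151.4 -176.5]
blockcorner [  51.6 -113.3]
```

>>> play_rows(
  increments=[
    [[255,1.1,0.03,0.04,-0.2],[255,1.1,0.03,0.04,-0.2],[255,1.1,0.03,0.04,0],[255,1.1,0.03,0,0],[255,0,0,0,0],[255,0,0,0,0],[255,0,0,0,0]],
  ],
)

```text
time_s: 6.98
ee_pos: [0.6076, 0.0131, 0.0647]
eef_rot: [1.665, 1.57, 0.048]
force: [0.4, 0.3, -1.9]
grip_width: 0.0238
```

>>> play_rows(
  increments=[
    [[255,0.15,0,0,0],[255,0,0,0,0],[255,0,0,0,0]],
  ],
)

```text
time_s: 7.23
ee_pos: [0.6075, 0.0132, 0.0633]
eef_rot: [1.552, 1.57, -0.065]
force: [0.0, 0.1, -2.3]
grip_width: 0.0239
```

>>> play_rows(
  increments=[
    [[255,0.2,0,0,0],[255,0.15,0,0,0],[255,0,0,0,0],[255,0,0,0,0]],
  ],
)

```text
time_s: 7.57
ee_pos: [0.6073, 0.0132, 0.0593]
eef_rot: [-1.58, 1.571, 3.086]
force: [0.6, -0.8, -2.7]
grip_width: 0.0239
```

>>> play_rows(
  increments=[
    [[255,0.1,0,0,0],[255,0,0,0,0],[255,0,0,0,0]],
  ],
)

```text
time_s: 7.82
ee_pos: [0.6074, 0.0132, 0.0584]
eef_rot: [-1.179, 1.571, -2.796]
force: [0.3, 0.4, -2.0]
grip_width: 0.0233
```

>>> play_rows(
  increments=[
    [[255,0,-0.8,0,0],[255,0,-0.8,0,0],[255,0,-0.8,0,0],[255,0,-0.8,0,0],[255,0,-0.8,0,0],[255,0,-0.8,0,0],[255,0,-0.8,0,0],[255,0,-0.8,0,0],[255,0,-0.8,0,0],[255,0,-0.8,0,0],[255,0,0,0,0]],
  ],
)

```text
time_s: 8.73
ee_pos: [0.5262, 0.017, 0.0585]
eef_rot: [-1.573, 1.57, 3.094]
force: [0.3, 0.2, -1.6]
grip_width: 0.0235
```

Run:
```python
from h import *
p=s2w(-.1,-.139)
goal(p[0],p[1],.0585,-3.1)
o,im=snap('wrist','w4.png')
```

```text
t 8.73 ee [0.5262 0.017  0.0585] jaw -2.63 down [-0.  0. -1.] w 0.0235 F [ 0.3  0.2 -1.6] q6 0.01
tool shift cm [ 0.01 -8.68 -0.44] tool x turn 0.47 (turn first? shifts rotate)
```

View pics/w4.png

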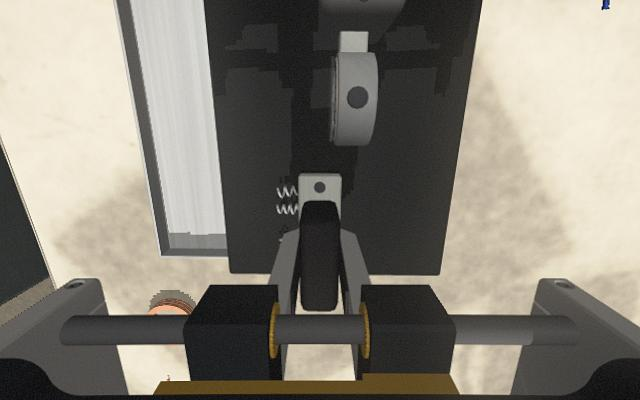

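Two chips visible ahead of the block at (287,191) and (287,209), a third just behind the finger at (282,238); continuing over the edge.

>>> play_rows(
  increments=[
    [[255,0,-0.8,0,0],[255,0,-0.8,0,0],[255,0,-0.8,0,0],[255,0,-0.8,0,0],[255,0,-0.8,0,0],[255,0,-0.8,0,0],[255,0,-0.8,0,0],[255,0,-0.8,0,0],[255,0,-0.8,0,0],[255,0,-0.8,0,0],[255,0,-0.8,0,0],[255,0,-0.2,0,0]],
  ],
)

```text
time_s: 9.78
ee_pos: [0.4365, 0.0211, 0.0585]
eef_rot: [-1.6, 1.571, 3.066]
force: [-0.2, 0.2, -3.1]
grip_width: 0.0235
```

>>> play_rows(
  increments=[
    [[255,-1.5,0,0,0],[255,-2.5,0.6,0,0],[255,-3,2,0,0],[255,-3,2,0,0],[255,0,2,0,0],[255,0,0,0,0]],
  ],
)

```text
time_s: 10.28
ee_pos: [0.5065, 0.0177, 0.1601]
eef_rot: [1.575, 1.566, -0.042]
force: [0.2, -0.4, -3.0]
grip_width: 0.0234
```

Run:
```python
from h import *
goal(.518,-.252,.14,-3.1)
o,im=snap('wrist','w5.png')
o,im=snap('top','t5.png')
o,im=snap('scene','s5.png')
cv2.imwrite('pics/s5.png',cv2.resize(im[100:240,200:400,::-1],None,fx=4,fy=4,interpolation=2))
```

```text
t 10.28 ee [0.5065 0.0177 0.1601] jaw -2.65 down [ 0.004 -0.    -1.   ] w 0.0234 F [ 0.2 -0.4 -3. ] q6 0.01
tool shift cm [ 2.02  2.39 26.89] tool x turn 0.45 (turn first? shifts rotate)
```

View pics/w5.png

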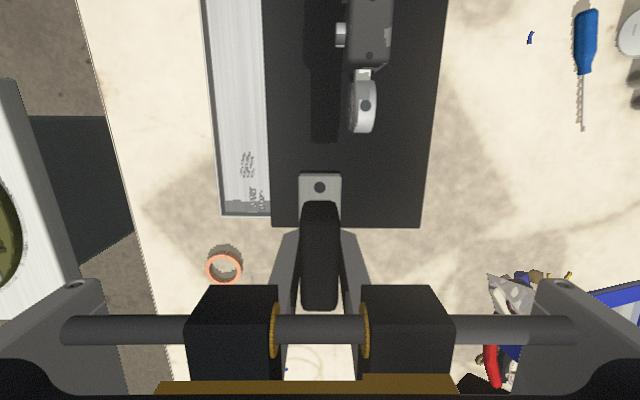

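View pics/s5.png

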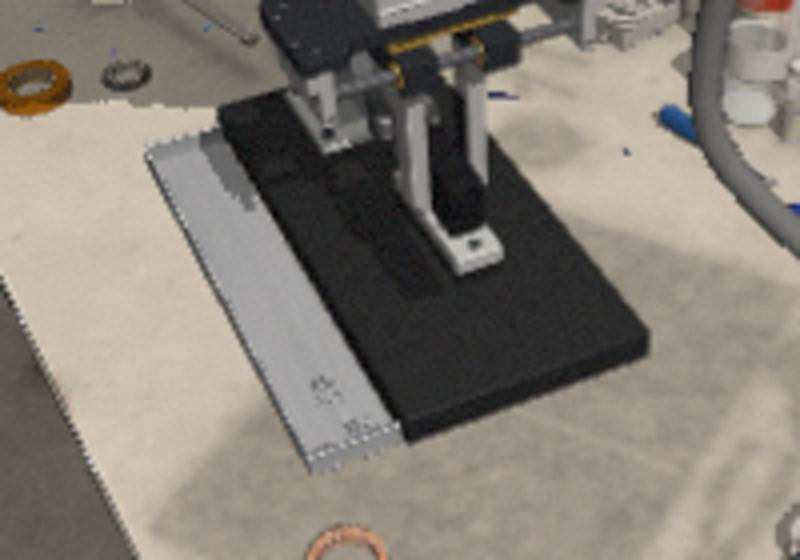

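Wrist view: the plate is bare and curls lie in the trough around (248,155–200). Zooming to count them.

Run:
```python
from h import *
im=cv2.imread('pics/w5.png'); cv2.imwrite('pics/w5z.png',cv2.resize(im[130:230,200:300],None,fx=6,fy=6,interpolation=2))
```

```text
(no output)
```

View pics/w5z.png

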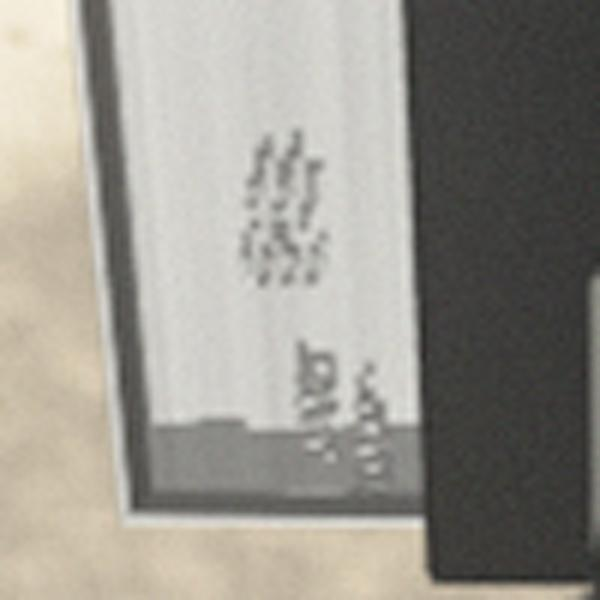

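>>> play_rows(
  increments=[
    [[255,0,0.15,3.36,0],[255,0,0.15,3.36,0],[255,0.5,0.15,3.36,0],[255,1,0.15,3.36,0],[255,1,0.15,3.36,0],[255,1,0.15,3.36,0],[255,1,0.15,3.36,0],[255,1,0.15,3.36,0],[255,2.5,0,0,0],[255,2,0,0,0],[255,1.5,0,0,0],[255,0,0,0,0]],
  ],
)

```text
time_s: 11.43
ee_pos: [0.5007, -0.2499, 0.0399]
eef_rot: [-2.051, 1.564, 2.615]
force: [-0.1, 0.3, -2.8]
grip_width: 0.0239
```

>>> play_rows(
  increments=[
    [[255,0.6,0,0,0],[255,0,0,0,0],[255,0,0,0,0]],
  ],
)

```text
time_s: 11.68
ee_pos: [0.5033, -0.251, 0.0382]
eef_rot: [1.08, 1.57, -0.536]
force: [0.7, 0.4, -3.3]
grip_width: 0.0237
```

>>> play_rows(
  increments=[
    [[255,0.5,0,0,0],[255,0.3,0,0,0],[255,0.1,0,0,0],[255,0,0,0,0],[255,0,0,0,0]],
  ],
)

```text
time_s: 12.1
ee_pos: [0.5032, -0.2511, 0.0285]
eef_rot: [1.006, 1.571, -0.611]
force: [-0.5, -0.4, -2.9]
grip_width: 0.0236
```

>>> play_rows(
  increments=[
    [[255,0.1,0,0,0],[255,0,0,0,0],[255,0,0,0,0]],
  ],
)

```text
time_s: 12.35
ee_pos: [0.5033, -0.2512, 0.0284]
eef_rot: [1.028, 1.57, -0.589]
force: [-5.2, 3.2, 8.9]
grip_width: 0.0235
```

>>> play_rows(
  increments=[
    [[0,0,0,0,0],[0,0,0,0,0],[0,0,0,0,0],[0,0,0,0,0],[0,0,0,0,0],[0,0,0,0,0],[0,0,0,0,0],[0,0,0,0,0],[0,0,0,0,0]],
  ],
)

```text
time_s: 13.1
ee_pos: [0.5031, -0.2511, 0.0274]
eef_rot: [-2.06, 1.571, 2.607]
force: [0.5, 0.7, -0.1]
grip_width: 0.0803
```

>>> play_rows(
  increments=[
    [[0,-2.5,0,0,0],[0,-4,0,0,0],[0,-4,0,0,0],[0,-4,0,0,0],[0,-4,0,0,0],[0,-1,0,0,0],[0,0,0,0,0]],
  ],
)

```text
time_s: 13.68
ee_pos: [0.5041, -0.2516, 0.2259]
eef_rot: [1.089, 1.565, -0.527]
force: [-0.2, 1.2, -0.1]
grip_width: 0.094
```

Run:
```python
from h import *
p=s2w(-.0,-.0)
goal(p[0],p[1],.215,-3.1)
o,im=snap('wrist','w6.png')
o,im=snap('top','t6.png')
cv2.imwrite('pics/t6.png',cv2.resize(im[120:260,130:330,::-1],None,fx=4,fy=4,interpolation=2))
```

```text
t 13.68 ee [ 0.5041 -0.2516  0.2259] jaw -2.64 down [ 0.005 -0.003 -1.   ] w 0.094 F [-0.2  1.2 -0.1] q6 -0.48
tool shift cm [  0.99   2.4  -41.2 ] tool x turn 0.46 (turn first? shifts rotate)
```

View pics/w6.png

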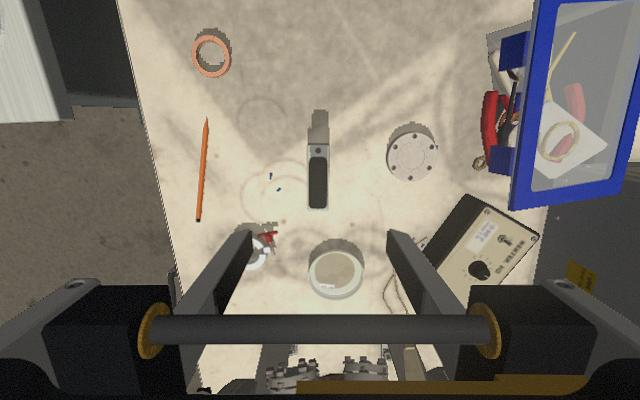

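View pics/t6.png

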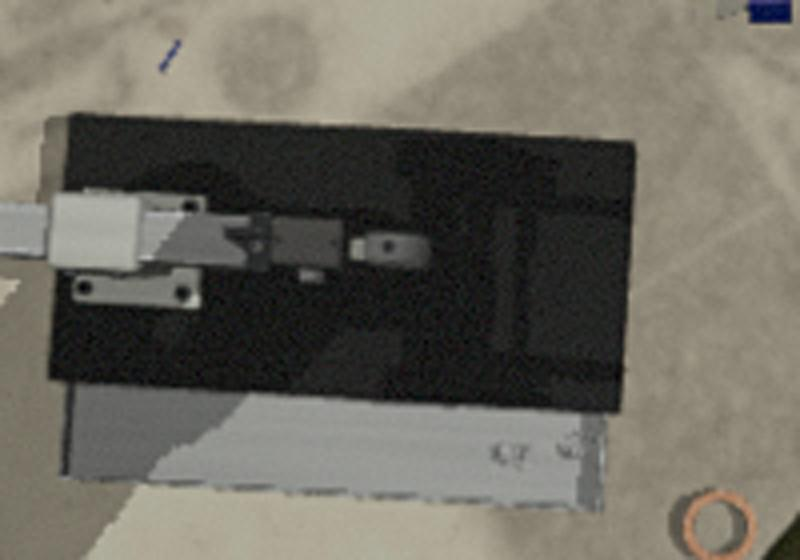

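Wrist view: scraper upright at (318,180), flange and others untouched. Top view: four curls in the trough at (510,453) and (572,445). On to the gauge grip.

>>> play_rows(
  increments=[
    [[0,0,0.2,-3.4,0.5],[0,0,0.2,-3.4,0],[0,0,0.2,-3.4,0],[0,0,0.2,-3.4,0],[0,0,0.2,-3.4,0],[0,0,0.2,-3.4,0],[0,0,0.2,-3.4,0],[0,0,0.2,-3.4,0],[0,0,0.2,-3.4,0],[0,0,0.2,-3.4,0],[0,0,0.2,-3.4,0],[0,0,0.2,-3.4,0]],
  ],
)

```text
time_s: 14.78
ee_pos: [0.5484, 0.1566, 0.22]
eef_rot: [-1.293, 1.567, -2.919]
force: [0.3, -0.7, 0.7]
grip_width: 0.0937
```

>>> play_rows(
  increments=[
    [[0,0,0,0,0],[0,0,0,0,0]],
  ],
)

```text
time_s: 14.95
ee_pos: [0.5484, 0.1562, 0.2199]
eef_rot: [-1.288, 1.567, -2.911]
force: [0.2, -0.6, -0.6]
grip_width: 0.0942
```

Run:
```python
from h import *
p=s2w(-.0,-.0043)
goal(p[0],p[1],.0912,-3.1)
o,im=snap('wrist','w7.png')
```

```text
t 14.95 ee [0.5484 0.1562 0.2199] jaw -2.99 down [-0.004 -0.001 -1.   ] w 0.0942 F [ 0.2 -0.6 -0.6] q6 0.27
tool shift cm [12.87 -0.1   0.16] tool x turn 0.11 (turn first? shifts rotate)
```

View pics/w7.png

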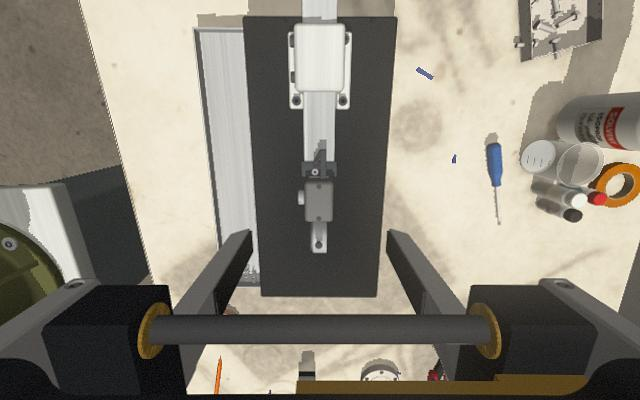

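Run:
```python
from h import *
im=cv2.imread('pics/w7.png'); cv2.imwrite('pics/w7z.png',cv2.resize(im[140:260,270:370],None,fx=5,fy=5,interpolation=2))
T=pose(ctrl.get_obs())
for y in (-.0263,.0177):
  for x in (-.015,.015): print(proj('wrist',np.array([*s2w(x,y),.13]),T).round(1))
```

```text
[303.8 224. ]
[332.8 224. ]
[303.1 182.6]
[333.4 182.6]
```

View pics/w7z.png

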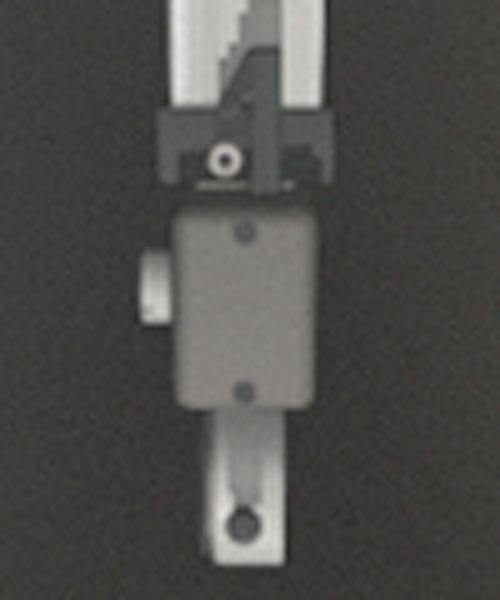

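Grip block top spans (305–333, 182–222), as predicted within 2 px; button on the left at (301,198).

>>> play_rows(
  increments=[
    [[0,3,-0.1,0.1,0],[0,3,0,0,0],[0,3,0,0,0],[0,2.5,0,0,0],[0,1.4,0,0,0],[0,0,0,0,0],[0,0,0,0,0]],
  ],
  newtons=40,
)

```text
time_s: 15.58
ee_pos: [0.5478, 0.1529, 0.0929]
eef_rot: [-1.246, 1.569, -2.873]
force: [0.5, 0.2, -0.0]
grip_width: 0.0939
```

Run:
```python
from h import *
p=s2w(-.0,-.0035)
goal(p[0],p[1],.0912,-3.1)
o,im=snap('wrist','w8.png')
```

```text
t 15.58 ee [0.5478 0.1529 0.0929] jaw -3.21 down [-0.002 -0.    -1.   ] w 0.0939 F [ 0.5  0.2 -0. ] q6 0.26
tool shift cm [ 0.17 -0.1  -0.24] tool x turn -0.11 (turn first? shifts rotate)
```

View pics/w8.png

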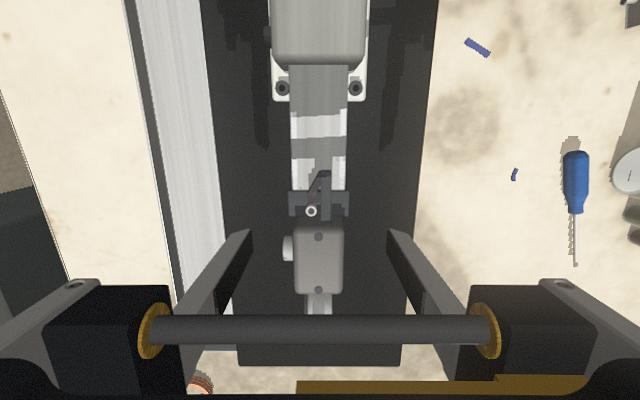

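Grip block at (318,260) lies between the fingers, button on the left at (288,247). Small correction, then close.

>>> play_rows(
  increments=[
    [[100,0.15,-0.05,-0.2,0],[255,0,0,0,0],[255,0,0,0,0],[255,0,0,0,0],[255,0,0,0,0],[255,0,0,0,0],[255,0,0,0,0],[255,0,0,0,0],[255,0,0,0,0],[255,0,0,0,0],[255,0,0,0,0],[255,0,0,0,0]],
  ],
)

```text
time_s: 16.63
ee_pos: [0.5474, 0.1561, 0.0919]
eef_rot: [-1.449, 1.57, -3.074]
force: [-5.0, 0.2, 3.7]
grip_width: 0.0297
```

Run:
```python
from h import *
goal(.5478,.155,.0912,-3.1)
o,im=snap('wrist','w9.png')
```

```text
t 16.63 ee [0.5474 0.1561 0.0919] jaw -3.14 down [-0.001 -0.    -1.   ] w 0.0297 F [-5.   0.2  3.7] q6 0.27
tool shift cm [0.07 0.05 0.11] tool x turn -0.04 (turn first? shifts rotate)
```

View pics/w9.png

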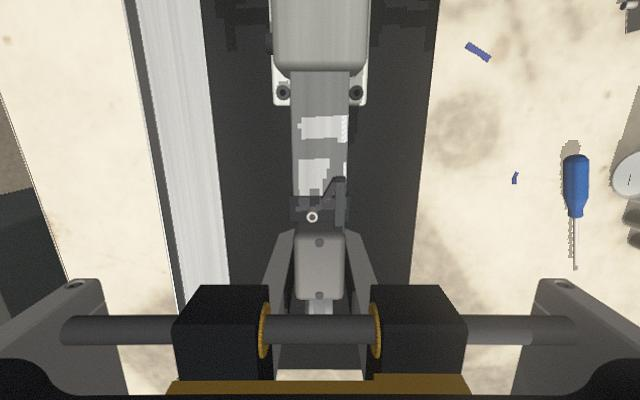

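Opening 29.7 mm: button flush. Drawing the arm.

>>> play_rows(
  increments=[
    [[255,0,0,0.4,0],[255,0,0,0.4,0],[255,0,0,0.4,0],[255,0,0,0.4,0],[255,0,0,0.4,0],[255,0,0,0,0]],
  ],
)

```text
time_s: 17.18
ee_pos: [0.5463, 0.1362, 0.0919]
eef_rot: [-2.267, 1.57, 2.391]
force: [-4.9, 4.7, 2.4]
grip_width: 0.0295
```

>>> play_rows(
  increments=[
    [[255,0,0,0.7,0],[255,0,0,0.7,0],[255,0,0,0.7,0],[255,0,0,0.7,0],[255,0,0,0.7,0],[255,0,0,0.7,0],[255,0,0,0.7,0],[255,0,0,0.7,0],[255,0,0,0.7,0],[255,0,0,0.7,0],[255,0,0,0.7,0],[255,0,0,0.2,0]],
  ],
)

```text
time_s: 18.18
ee_pos: [0.5418, 0.0572, 0.0919]
eef_rot: [-2.262, 1.569, 2.396]
force: [-5.6, 6.6, 2.5]
grip_width: 0.0298
```

>>> play_rows(
  increments=[
    [[255,0,0,0.05,0],[255,0,0,0,0],[255,0,0,0,0],[255,0,0,0,0]],
  ],
)

```text
time_s: 18.52
ee_pos: [0.5418, 0.0574, 0.0919]
eef_rot: [-2.315, 1.57, 2.343]
force: [-4.8, 6.3, 3.3]
grip_width: 0.0297
```

Run:
```python
from h import *
o=ctrl.get_obs(); print(w2s(o['ee_pos'])*1000-w2s([.5474,.1561])*1000)
goal(.5478,.155,.0912,-3.1)
o,im=snap('wrist','w10.png'); cv2.imwrite('pics/w10z.png',cv2.resize(im[40:260,260:380,::-1],None,fx=4,fy=2.7,interpolation=2))
```

```text
[ -0.23739378 -98.85078948]
t 18.52 ee [0.5418 0.0574 0.0919] jaw -3.13 down [-0.001  0.001 -1.   ] w 0.0297 F [-4.8  6.3  3.3] q6 0.09
tool shift cm [ 0.08  0.06 -9.78] tool x turn -0.03 (turn first? shifts rotate)
```

View pics/w10.png

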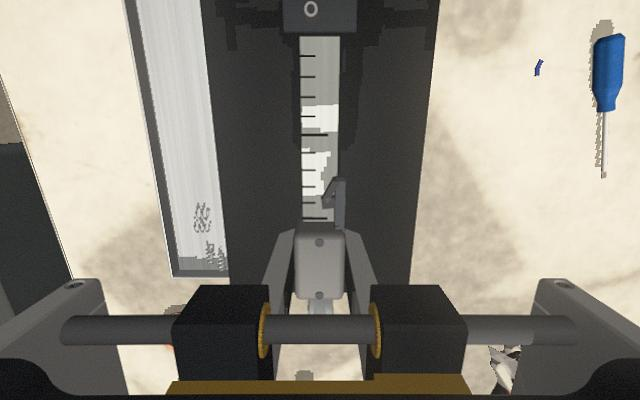

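View pics/w10z.png

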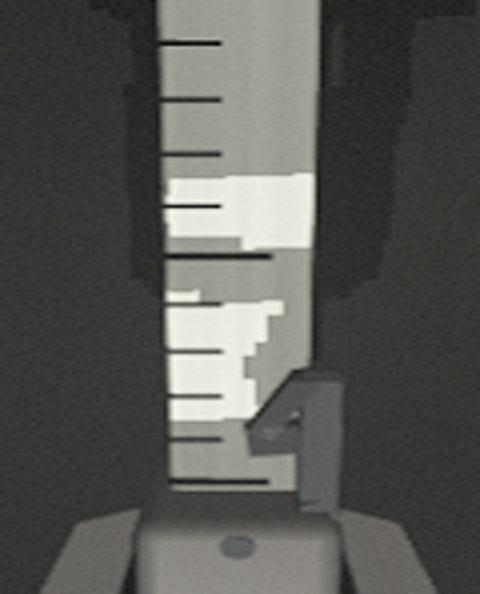

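The scale shows ten lines from 0 at (315,217) to 90 at (307,55); the 100 line would be just at the mouth edge (row about 36). Checking numerically.

Run:
```python
from h import *
T=pose(ctrl.get_obs()); im=cv2.imread('pics/w10.png'); g=im[:,303:313].astype(float).mean((1,2))
rows=[r for r in range(25,230) if g[r]<g[r-1] and g[r]<=g[r+1] and g[r]<min(g[r-3],g[r+3])-15]
print(rows)
for r in rows:
    w=g[r-2:r+3]; wt=w.max()-w; rr=(wt*np.arange(r-2,r+3)).sum()/wt.sum()
    print(round(rr,2),(w2s(onz('wrist',(308,rr),.1105,T))*1000).round(2))
print(g[28:45].round(0))
for r in (34,35,36,37): print(r,(w2s(onz('wrist',(308,r),.1105,T))*1000).round(2))
cv2.imwrite('pics/w10y.png',cv2.resize(im[0:70,270:370],None,fx=7,fy=7,interpolation=2))
```

```text
[34, 56, 77, 97, 116, 134, 152, 170, 186, 202, 218]
33.54 [-5.79 23.37]
55.57 [-5.92 13.34]
76.49 [-6.04  3.41]
96.61 [-6.17 -6.55]
115.95 [ -6.29 -16.51]
134.5 [ -6.41 -26.44]
152.09 [ -6.53 -36.22]
169.71 [ -6.66 -46.38]
186.37 [ -6.78 -56.34]
202.4 [ -6.9  -66.26]
217.84 [ -7.02 -76.16]
[ 64.  66.  63.  56.  47.  38.  33.  44. 102. 158. 153. 152. 152. 152.
 152. 153. 152.]
34 [-5.79 23.16]
35 [-5.8  22.72]
36 [-5.8  22.27]
37 [-5.81 21.82]
```

View pics/w10y.png

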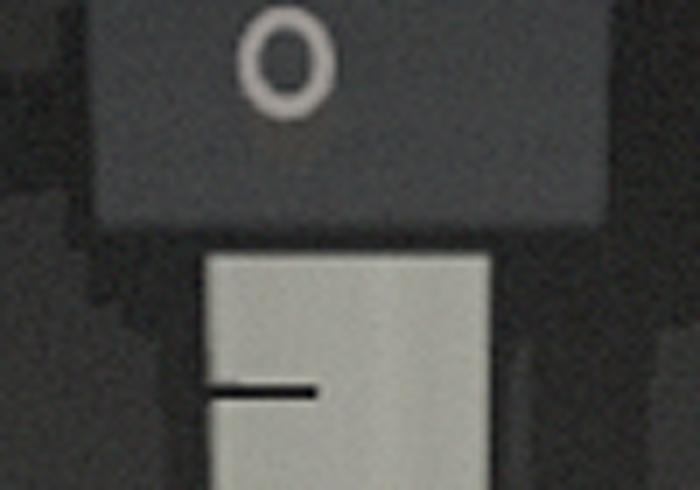

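>>> play_rows(
  increments=[
    [[255,0,0,0.1,0],[255,0,0,0,0],[255,0,0,0,0],[255,0,0,0,0],[255,0,0,0,0]],
  ],
)

```text
time_s: 18.98
ee_pos: [0.5418, 0.0564, 0.0919]
eef_rot: [-2.289, 1.569, 2.369]
force: [-6.5, 6.0, 3.7]
grip_width: 0.03
```

Run:
```python
from h import *
o=ctrl.get_obs(); T=pose(o);print(w2s(o['ee_pos'])*1000-w2s([.5474,.1561])*1000, o['joint_vel'].round(4),o['force'].round(1))
goal(.5478,.155,.0912,-3.1)
o,im=snap('wrist','w11.png'); g=im[:,303:313].astype(float).mean((1,2)); print(g[28:62].round(0))
im=im[:,:,::-1]
cv2.imwrite('pics/w11y.png',cv2.resize(im[0:70,270:370],None,fx=7,fy=7,interpolation=2))
o,im=snap('top','t11.png');cv2.imwrite('pics/t11.png',cv2.resize(im[120:270,230:430,::-1],None,fx=4,fy=4,interpolation=2))
```

```text
[ -0.26492931 -99.81683046] [-0.0003 -0.0008 -0.0002 -0.0003 -0.0018  0.0014] [-6.5  6.   3.7]
t 18.98 ee [0.5418 0.0564 0.0919] jaw -3.12 down [-0.001  0.001 -1.   ] w 0.03 F [-6.5  6.   3.7] q6 0.09
tool shift cm [ 0.08  0.07 -9.87] tool x turn -0.02 (turn first? shifts rotate)
[ 64.  55.  45.  35.  35.  36.  31.  53. 126. 156. 153. 152. 152. 152.
 152. 152. 152. 152. 152. 152. 152. 153. 151. 152. 153. 155. 152.  49.
  25. 154. 155. 152. 151. 152.]
```

View pics/w11y.png

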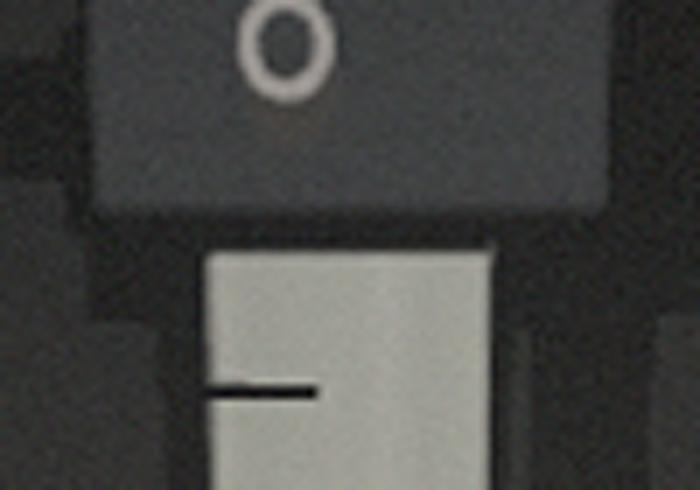

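View pics/t11.png

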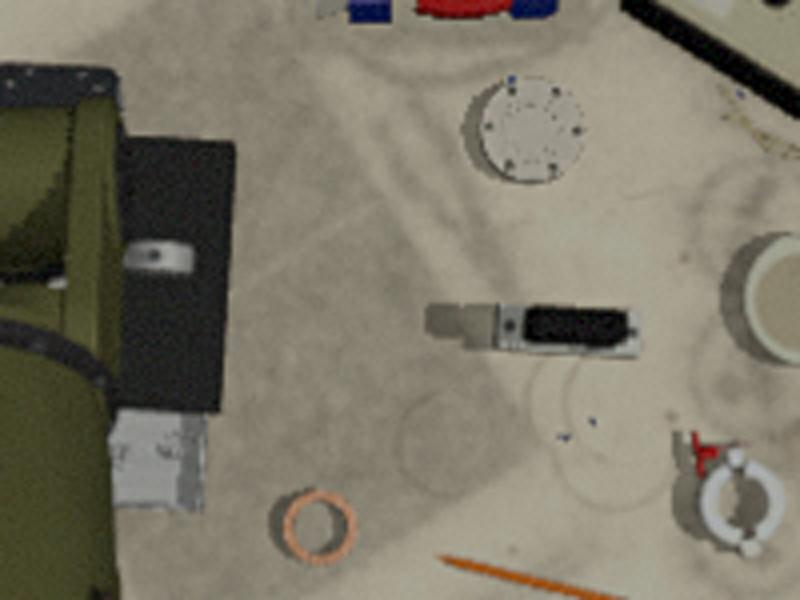

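Run:
```python
from h import *
a=cv2.imread('pics/w9.png',0).astype(np.float32); b=cv2.imread('pics/w11.png',0).astype(np.float32)
t=a[238:298,298:342]; 
r=cv2.matchTemplate(b[228:310,290:350],t,cv2.TM_CCOEFF_NORMED); print(cv2.minMaxLoc(r),'zero at (8,10)')
T=pose(ctrl.get_obs())
for z in (.1105,.115,.12,.127): print(z,proj('wrist',np.array([*s2w(-.006,.0225),z]),T).round(1),proj('wrist',np.array([*s2w(-.006,.020),z]),T).round(1))
# 0-line check
p=(w2s(onz('wrist',(308,55.57),.1105,T))*1000); print(p)
```

```text
(0.075595423579216, 0.973883330821991, (0, 12), (8, 10)) zero at (8,10)
0.1105 [307.6  33.3] [307.6  38.9]
0.115 [307.2  30.7] [307.2  36.5]
0.12 [306.7  27.6] [306.8  33.6]
0.127 [306.1  22.9] [306.1  29.3]
[-5.90392337 12.35588068]
```

```bash
python3 -c "
from h import *
print(ctrl.hand_in()); o=ctrl.get_obs(); print(o['time_s'],o['ee_pos'],o['grip_width'],o['force'])"
```

```text
the job is handed in; nothing more can be done
None
the job is handed in; nothing more can be done
```

I did the whole task and handed it in at about 19 s. The hand-in gives no verdict, so the results below are from my own last checks.

- **Wiping:** I gripped the scraper block and pushed all four turnings into the trough in one pass. The wrist picture showed four curls in the trough and nothing left on the plate.
- **Scraper:** I stood it back on the bench at about x = 0.503, y = -0.251 m. The top view showed it upright and well clear of the stand. The flange, gasket pack and pipe clamp looked unmoved; only part of the petri dish was in that last picture, and it too looked in place.
- **Lock button and arm:** The squeeze closed to an opening of 29.7 mm, which means the button was flush with the 30 mm grip. I then drew the arm out and left it held at a 40 N grip setting.
- **Arm reading:** The tool had moved 99.8 mm from home, the grip had not slipped in the fingers in the pictures, and the arm was still.
- **Disagreement:** Read against my measured stand position, the scale alone gave about 97.6 mm, close to the 97 mm limit. The plate corner seen by the wrist camera put that stand position about 2.5 mm off along y. With that correction the scale gives about 100.1 mm. The 100 mm line was just coming out at the tube's mouth, so I relied on the tool travel.

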